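# Shorten the telescopic bottle-brush handle in its stand

## Robot

A 6-joint arm with a two-finger parallel gripper is mounted at the origin on the work surface. World frame = base frame: x ahead of the robot, y to its left, z up, the work surface at z = 0. Lengths are in m, angles in rad, forces in N, time in s.
With the tool pointing down it reaches from about 0.35 to 0.975 m from the base axis. Payload 4.9 kg.
Tool frame: the origin (TCP) lies midway between the tips of the shut fingers; the grasp point (between the pads) lies 19 mm behind it; z points along the fingers, y is the direction in which the jaws open and shut (so a half turn about z gives the same grasp; the last joint's range is limited). The gripper opens to 85 mm and grips with 20 to 120 N. Pads are 22 mm wide; open, the fingers measure 114 mm over their backs; the gripper's body (76 mm by 85 mm) begins 54 mm behind the grasp point. The pads swing forward as they close: fully open they stand 13 mm farther back than shut.
Start: joints at [-1.413, 0.053, 1.613, -0, 1.476, -0.119], TCP at [0.171, -0.601, 0.198] pointing down, gripper open.
Joint ranges: [-3.01, 3.01], [-1.01, 2.22], [0.06, 2.58], [-1.02, 4.17], [0.09, 2.62], [-3.14, 3.14]. Speed limits (rad/s): [2.57, 2.57, 3.14, 3.14, 3.14, 3.14].

## Interface

Orientations are given as a unit quaternion [w, x, y, z].
In Python, from plant import manip, cams gives the robot as it stands.
- The arm moves only by the tool jog_arm, never from a script. Its argument "targets" is a list of rows, each a list of 4 numbers: the shift along the tool's x, y, z in m, then the turn about the tool's z in degrees. A call has 1 to 5 rows; each row is the pose to reach, as a shift and turn from the pose commanded when the call began, along the tool's axes at that moment; what a row does not reach only later rows make up. A row lasts 1/12 s, in which the tool goes at most 41.7 mm and 7.16 degrees, less where a joint would pass 70% of its speed; a pose out of reach is approached as far as the arm can. A call with a gripper value outside its range is refused whole. "fingers" is the opening, from 0 (shut) to 1 (fully open), set as the call begins (left out, the last holds). The fingers move at their own pace and stop on an object; the grip force is fixed at half the most. Time passes only in rows, so rows that repeat a pose let the fingers close. It gives the time, the measured TCP pose, the force and the opening at its end, in the units of the state.
- manip.state(): the state, without advancing time (a new reading comes with each control period).
- cams.grab_frame(name): name is "scene" or "top" or "wrist"; returns the picture (400x640x3 uint8, red, green, blue); there is no depth.
- cams.get_calibration(name): a dict with "camera_matrix" (3x3 intrinsics, pixels), "cam_to_world" (4x4, takes a point from camera to world coordinates). Camera axes: x right, y up, looking along -z (the intrinsics and any distortion apply to the point x, -y, -z); pixel columns grow to the right and rows downward; lengths in m; the calibration is good to about 2 mm. A picture is of the moment at which its call begins: read the wrist's pose just before it. get_calibration takes no time and is no camera call; for the wrist camera it gives the pose at the moment of the call.
- manip.job_done(): hands the job in, once; it reports no verdict.
The state is a dict: "time": time; "joint_pos": joint angles; "joint_vel": joint speeds; "joint_efforts": joint torques, N m; "tool_pos": TCP position; "tool_rot": TCP orientation; "contact_force": force on the tool from outside, world axes, zero at the start; "ft_torque": the same for the moment, N m; "gripper_width": opening from 0.0 (shut) to 1.0 (fully open).
Only numpy, scipy, OpenCV 4.12 (cv2) and the standard library are available. Lean on these libraries where they do the work, as an engineer would, in place of code of your own. Each camera call takes 0.05 s, during which the arm holds its last target. There are 200 camera calls.

## Task

The stainless telescopic bottle-brush handle in the tray is pulled out too long. Lay it level in the white stand, its black cross-bar down in the stand's pocket, and let go of it; then take it again at the spring button, press the button flush and slide the steel sleeve one hole towards the cross-bar, so that the button springs out in the next hole. Leave the handle lying in the stand, and do not push about or tip the bottles, the coaster or the cork stopper.

Things in the scene. Friction and masses are not known exactly. Their poses are not given: they have to be found in the camera images.
- handle: Loose telescopic brush handle, 0.22 to 0.35 kg, lying level; balance point near its origin: underside, middle of the length. x runs along the tube towards the cross-bar, y to the side where the button sticks out, z up. A steel sleeve over an inner tube 20 mm square (seen from the sleeve's end to x = 100 mm), with a black cross-bar on the inner tube's end. All lies within x -113 to 128.
- crossbar (a point): Centre of the black cross-bar, at x 106, y 0, z 13 of the handle; 12 mm thick (x), 52 mm wide (y), 26 mm high, its underside level with the sleeve's. A 14 mm steel stub stands out 16 mm beyond it. Axes as the handle's.
- sleeve_mid (a point): Centre of the steel sleeve: square tube 150 mm long, 26 x 26 mm outside, 2 mm wall; axes as the handle's, at x -38, z 13 of the handle when sleeve is 0; moves with the sleeve. Three 14 mm square holes in its +y face, 30 mm apart, at x = 55, 25 and -5 from this point; the button starts in the first, nearest the cross-bar.
- button_tip (a point): Top of the domed button, 12 mm across, at x 17, z 13 of the handle, 5 mm out of the sleeve's +y face when free; it belongs to the inner tube and does not move with the sleeve.
- sleeve (a joint): How far the sleeve has slid along the handle's +x, towards the cross-bar (m): 0 at the start, 0.030 with the button in the second hole, 0.060 in the third. About 1 N of friction; the button in a hole locks it with 1 mm of play either way.
- button (a joint): How far the button is pressed in, along the handle's -y (m): 0 out, 0.005 flush with the sleeve, about 0.007 under the sleeve's wall. Spring 2.5 N at 0, 4 N flush. Once flush, its dome lets the hole's edge ride over it at about 10 N of push on the sleeve; pads that pinch sleeve and button may move along with the sleeve. It springs out by itself in the next hole.
- stand: White plastic stand fixed in the tray: a rear saddle and a pocket block on a spine 22 mm wide, 6 mm high. Origin: underside, middle; x towards the pocket, z up. Seated, the handle's axes are parallel to the stand's and its origin is 25 mm above the stand's. Rear saddle: x -76 to -58, floor z 25, cheeks to z 39, 34 mm apart, outside 56 mm. Between x -58 and 92 fingers have room beside the sleeve.
- pocket (a point): Where crossbar lies when the handle is seated: x 106, y 0, z 38 of the stand. The pocket: floor at z 25, x 97.5 to 114.5 (2.5 mm play each way), y -29 to 29, walls to z 43; open for the tube (32 mm) towards the saddle, and its end wall low (z 29) in the middle for the stub (22 mm wide). Block outside: x 92 to 120, y -35 to 35.
- coaster: Round white ceramic coaster, 90 mm across, 9 mm high, flat beside the handle on the button's side. Origin: centre of its underside. Leave it alone.
- stopper: Bottle stopper standing beside the handle's rear end on the side away from the button: 34 mm across, 34 mm high. Origin: centre of its underside. Leave it alone.
- pet_a: Standing clear bottle with a twist cap, 66 mm across, 200 mm high. Origin: centre of its underside. In the middle of the tray, robot's side. Leave it alone.
- pet_b: Another, the same, in the middle of the tray further out. Leave it alone.
- pet_c: Another, the same, near the tray's right-hand rim. Leave it alone.
- wine_bottle: Dark glass wine bottle lying along the tray's far edge (its y along the bottle, neck to +y), 290 mm long, 75 mm across. Origin: underside, middle. Leave it alone. The grey tray round all: floor 5 mm above the table, x 0.35 to 0.82, y -0.49 to 0.49 m, rim 18 mm high.
There are look-alikes about, which are no part of the job. Of the things shaped like the handle, the bare steel one is meant.

How it is judged:
By the outcome, as a careful person would: the job done as asked, in the order asked, and still so for the second after the job is handed in, with the robot touching nothing.
It also fails if it takes over 54 s, if anything falls off the work surface, if the arm or the gripper's body presses on something with over 40 N, if the wrist force passes 120 N, or if a joint passes its speed limit or range.

## Working session

There is one attempt and no reset: what is moved stays moved. The work goes in short steps, Python scripts to look and compute and a tool call to move; the robot and the scene stay as the last step left them, time stands still between calls to the robot, and variables do not carry over. Pictures are saved under pics/ and viewed, about 8 in all and at most 12, crops included, and the job is handed in when it is done.

Besides the shell and the picture viewer there is one more tool, called after ">>>" as name([rows], argument=value, ...), one row to a line, values as JSON. jog_arm: Moves the arm, as the interface text tells. Its arguments: {"type":"object","properties":{"targets":{"type":"array"},"fingers":{"type":"number"}},"required":["targets"]}

```bash
mkdir -p pics; cat > h.py <<'E'
import numpy as np, cv2
from plant import manip, cams
def grab(name, fn):
    cal=cams.get_calibration(name); im=cams.grab_frame(name)
    cv2.imwrite('pics/'+fn, cv2.cvtColor(im,cv2.COLOR_RGB2BGR)); return im,cal
def ray(cal,u,v,z):
    K=np.array(cal['camera_matrix']);T=np.array(cal['cam_to_world'])
    d=np.linalg.inv(K)@[u,v,1]; d=T[:3,:3]@(d*[1,-1,-1]); o=T[:3,3]
    return o+d*(z-o[2])/d[2]
def proj(cal,p):
    K=np.array(cal['camera_matrix']);T=np.array(cal['cam_to_world'])
    c=T[:3,:3].T@(np.array(p)-T[:3,3]); q=K@(c*[1,-1,-1]); return q[:2]/q[2]
E
python3 - <<'E'
from h import *
for n in('top','scene'):
    im,cal=grab(n,n+'0.png'); print(n,cal)
print(manip.state())
a=cv2.imread('pics/top0.png')
cv2.imwrite('pics/top0b.png',cv2.resize(a,(800,500)))
E
```

```text
top {'camera_matrix': array([[513.0105973 ,   0.        , 328.4741925 ],
       [  0.        , 513.0105973 , 196.94737974],
       [  0.        ,   0.        ,   1.        ]]), 'cam_to_world': array([[-2.05902639e-04,  9.85457998e-01, -1.69919075e-01,
         1.82202709e-01],
       [-9.99927711e-01, -2.24566968e-03, -1.18122429e-02,
        -5.91507870e-02],
       [-1.20220514e-02,  1.69904360e-01,  9.85387223e-01,
         1.73614017e+00],
       [ 0.00000000e+00,  0.00000000e+00,  0.00000000e+00,
         1.00000000e+00]])}
scene {'camera_matrix': array([[385.12209337,   0.        , 317.64111159],
       [  0.        , 385.12209337, 196.48465769],
       [  0.        ,   0.        ,   1.        ]]), 'cam_to_world': array([[-0.78525726, -0.34843443,  0.51182467,  1.00391885],
       [ 0.61913154, -0.43270183,  0.65532074,  0.62507899],
       [-0.00686884,  0.83148216,  0.55550899,  0.64991583],
       [ 0.        ,  0.        ,  0.        ,  1.        ]])}
{'time': 0.1, 'joint_pos': array([-1.41295990e+00,  5.33042971e-02,  1.61415410e+00, -2.04766953e-05,
        1.47599642e+00, -1.19004020e-01]), 'joint_vel': array([-0.00090113, -0.00207777, -0.00358215,  0.00142447, -0.00029236,
       -0.00027508]), 'joint_efforts': array([ 6.47475772e-04, -3.94903100e+01, -3.71365786e+01, -1.44119854e-04,
        3.88187109e-03, -1.29580391e-05]), 'tool_pos': array([ 0.17071661, -0.60058397,  0.19667922]), 'tool_rot': array([-9.30711577e-04,  9.90434643e-01,  1.37979529e-01, -2.82665462e-05]), 'contact_force': array([ 0.12234241, -0.33207909,  0.59806083]), 'ft_torque': array([ 0.01369126, -0.02597255, -0.00669773]), 'gripper_width': 1.0013287178870611}
```

View pics/top0.png

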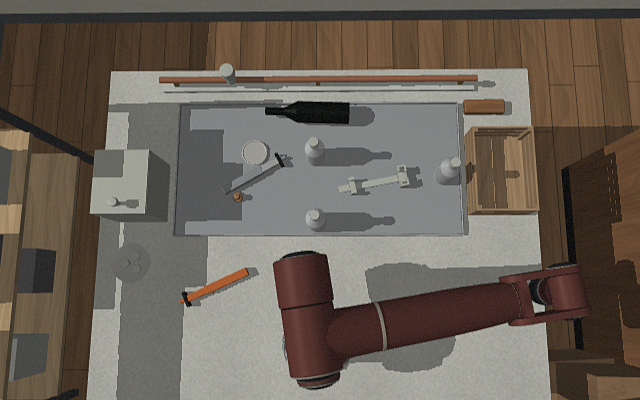

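View pics/scene0.png

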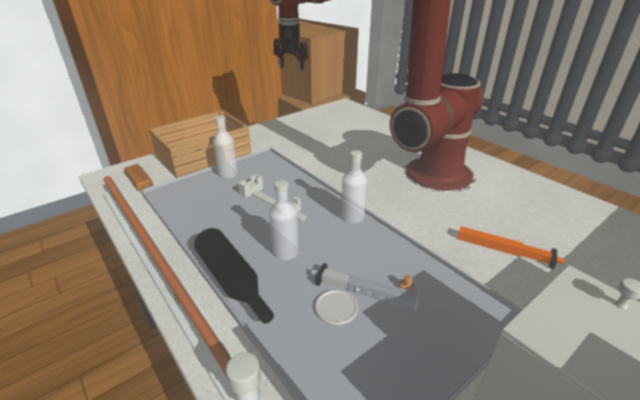

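Top view: two handle-shaped things. One is bare steel in the tray, (225,190)–(283,158), with its black bar at (280,160). The other is orange on the table, (183,299)–(248,270). The steel one in the tray fits the description. The stand is at (340–410,180), with its block end at (404,176). The coaster is at (255,153), the stopper at (237,196), and the bottles at (315,150), (316,218) and (450,170).

```bash
python3 - <<'E'
from h import *
cal=cams.get_calibration('top')
a=cv2.imread('pics/top0.png')
c1=cv2.resize(a[140:210,210:300],None,fx=6,fy=6,interpolation=cv2.INTER_CUBIC)
c2=cv2.resize(a[155:205,330:420],None,fx=6,fy=6,interpolation=cv2.INTER_CUBIC)
c=np.vstack([c1,c2]);print(c.shape)
cv2.imwrite('pics/crop0.png',cv2.resize(c,None,fx=.8,fy=.8))
# black bar mask
g=cv2.cvtColor(a,cv2.COLOR_BGR2GRAY)
m=np.zeros_like(g);m[140:175,265:295]=(g[140:175,265:295]<50)
ys,xs=np.nonzero(m);print('bar',xs.mean(),ys.mean(),ray(cal,xs.mean(),ys.mean(),.025))
for nm,u,v,z in [('rear end',227,191,.018),('coaster',255,153,.01),('stopper',237,196,.03),('petA',316,225,.1),('petB',315,155,.1)]:
    print(nm,ray(cal,u,v,z)[:2])
# stand: bright mask
s=np.zeros_like(g);s[160:200,335:415]=(g[160:200,335:415]>175)*255
ys,xs=np.nonzero(s);p=np.c_[xs,ys].astype(np.float32);r=cv2.minAreaRect(p);print(r);print(cv2.boxPoints(r))
for q in cv2.boxPoints(r):print(ray(cal,*q,.045)[:2])
E
```

```text
(720, 540, 3)
bar 279.14285714285717 159.71428571428572 [0.60732236 0.13064823 0.025     ]
rear end [0.49986949 0.30788463]
coaster [0.63527347 0.21662808]
stopper [0.48036573 0.27082568]
petA [0.37312731 0.00049243]
petB [0.60422302 0.00468511]
((405.0, 171.5), (3.0, 0.0), -90.0)
[[405. 173.]
 [405. 173.]
 [405. 170.]
 [405. 170.]]
[ 0.5550389 -0.2965268]
[ 0.5550389 -0.2965268]
[ 0.56537989 -0.29679059]
[ 0.56537989 -0.29679059]
```

View pics/crop0.png

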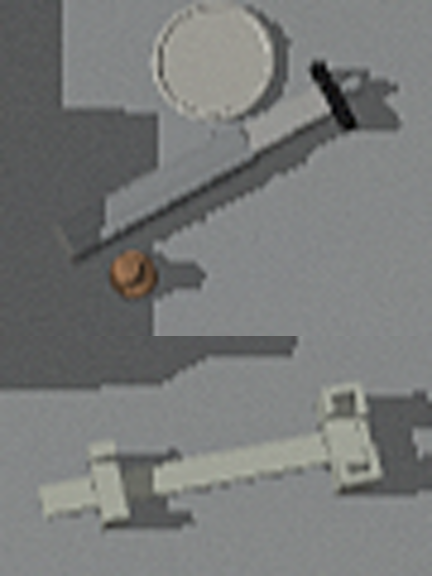

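The crop confirms it: bare steel handle with the black bar at full-frame (279,160), rear end at about (225,190), and the button side facing the coaster. The stand's saddle is at about (353,186) and its pocket block at about (403,176).

```bash
cat >> h.py <<'E'
def pose():
    s=manip.state();w,x,y,z=s['tool_rot']
    from scipy.spatial.transform import Rotation as R
    return np.array(s['tool_pos']),R.from_quat([x,y,z,w]).as_matrix(),s
def yaw(Rm): return np.degrees(np.arctan2(Rm[1,0],Rm[0,0]))
def plan(goals):
    """goals: list of (x,y,z,yawdeg of tool x); prints calls of 5 rows"""
    p,Rm,s=pose();y=yaw(Rm)
    for g in goals:
        g=np.array(g,float);d=g[:3]-p;dy=-((g[3]-y+180)%360-180)
        n=max(1,int(np.ceil(max(np.linalg.norm(d)/.2,abs(dy)/35))))
        for k in range(n):
            a=np.radians(y);t=d/n
            print('call',np.round([np.cos(a)*t[0]+np.sin(a)*t[1],np.sin(a)*t[0]-np.cos(a)*t[1],-t[2],dy/n],4))
            y-=dy/n
        p=g[:3]
E
python3 - <<'E'
from h import *
cal=cams.get_calibration('top')
for n,u,v,z in [('pocket',403,176,.046),('saddle',353,186,.042),('rear',338.3,189.2,.011)]: print(n,ray(cal,u,v,z)[:2])
p,Rm,s=pose();print(p,yaw(Rm))
w=cams.get_calibration('wrist');T=w['cam_to_world'];print(w['camera_matrix'])
print('cam in tool',np.round(Rm.T@(T[:3,3]-p),3));print(np.round(Rm.T@T[:3,:3],3))
plan([(.30,-.45,.32,30),(.49,-.2,.32,103)])
E
```

```text
pocket [ 0.54452323 -0.28941292]
saddle [ 0.51149564 -0.12130518]
rear [ 0.5065003  -0.07209043]
[ 0.17071661 -0.60058397  0.19667922] 15.861890559979203
[[294.38613936   0.         323.31392201]
 [  0.         294.38613936 198.4810261 ]
 [  0.           0.           1.        ]]
cam in tool [ 0.082 -0.    -0.176]
[[-0.     0.947  0.322]
 [ 1.     0.    -0.   ]
 [-0.     0.322 -0.947]]
call [ 0.0828 -0.0548 -0.0617 -7.0691]
call [ 0.0889 -0.0442 -0.0617 -7.0691]
call [  0.0965  -0.0405  -0.     -24.3333]
call [ 1.04600e-01  2.90000e-03 -0.00000e+00 -2.43333e+01]
call [  0.0942   0.0457  -0.     -24.3333]
```

>>> jog_arm([
  [0.083, -0.055, -0.062, -7.1],
  [0.083, -0.055, -0.062, -7.1],
  [0.083, -0.055, -0.062, -7.1],
  [0.083, -0.055, -0.062, -7.1],
], fingers=0.6)

```text
time: 0.43
tool_pos: [0.239, -0.5243, 0.2648]
tool_rot: [0.003, 0.98, 0.201, 0.001]
contact_force: [0.4, -0.8, 0.2]
gripper_width: 0.599
```

>>> jog_arm([
  [0.089, -0.044, -0.062, -7.1],
  [0.089, -0.044, -0.062, -7.1],
  [0.089, -0.044, -0.062, -7.1],
  [0.089, -0.044, -0.062, -7.1],
])

```text
time: 0.77
tool_pos: [0.3036, -0.4489, 0.3267]
tool_rot: [0.003, 0.965, 0.262, 0.001]
contact_force: [-0.2, -0.6, 1.4]
gripper_width: 0.597
```

>>> jog_arm([
  [0.116, -0.06, 0, -23.7],
  [0.116, -0.06, 0, -23.7],
  [0.116, -0.06, 0, -23.7],
  [0.116, -0.06, 0, -23.7],
])

```text
time: 1.1
tool_pos: [0.3727, -0.3365, 0.3208]
tool_rot: [-0.001, 0.89, 0.456, 0.001]
contact_force: [0.0, -1.4, 0.2]
gripper_width: 0.6
```

>>> jog_arm([
  [0.13, -0.009, 0, -23.7],
  [0.13, -0.009, 0, -23.7],
  [0.13, -0.009, 0, -23.7],
  [0.13, -0.009, 0, -23.7],
])

```text
time: 1.43
tool_pos: [0.4422, -0.2261, 0.3205]
tool_rot: [-0.001, 0.777, 0.63, 0.001]
contact_force: [-0.5, -0.5, 0.2]
gripper_width: 0.601
```

>>> jog_arm([
  [0.123, 0.044, 0, -23.7],
  [0.123, 0.044, 0, -23.7],
  [0.123, 0.044, 0, -23.7],
  [0.123, 0.044, 0, -23.7],
  [0.123, 0.044, 0, -23.7],
])

```text
time: 1.85
tool_pos: [0.5105, -0.1181, 0.3202]
tool_rot: [-0.001, 0.633, 0.774, -0.0]
contact_force: [-0.5, -0.3, -1.0]
gripper_width: 0.6
```

```bash
python3 - <<'E'
from h import *
im,cal=grab('wrist','w1.png');np.save('cal_w1.npy',cal,allow_pickle=True)
p,Rm,s=pose();print(p,yaw(Rm))
for q in [(.524,-.187,.03),(.5445,-.2894,.046),(.5115,-.1213,.04)]: print(proj(cal,q))
# next: over handle, view
plan([(.51,.30,.25,121)])
E
```

```text
[ 0.50993914 -0.11944972  0.32034773] 101.18790448242298
[324.07016881 195.50826222]
[323.93398882 255.75019371]
[324.57431167 156.83139132]
call [ 0.1372  0.0271  0.0234 -6.604 ]
call [ 0.1331  0.0427  0.0234 -6.604 ]
call [ 0.1273  0.0578  0.0234 -6.604 ]
```

View pics/w1.png

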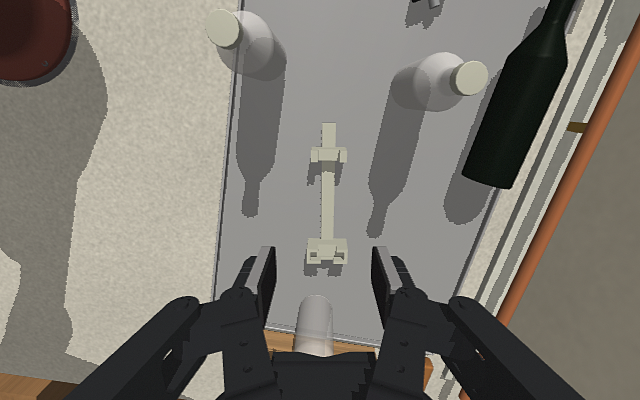

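The stand points straight down the picture: saddle at about (328,155), pocket block at about (327,250). pet_c is below at (313,330), and pet_a and pet_b are at the top.

>>> jog_arm([
  [0.137, 0.027, 0.005, -6.6],
  [0.137, 0.027, 0.005, -6.6],
  [0.137, 0.027, 0.005, -6.6],
  [0.137, 0.027, 0.005, -6.6],
])

```text
time: 2.23
tool_pos: [0.5092, 0.0219, 0.3161]
tool_rot: [-0.001, 0.59, 0.808, 0.0]
contact_force: [-0.2, 0.1, 0.1]
gripper_width: 0.6
```

>>> jog_arm([
  [0.133, 0.043, 0.015, -6.6],
  [0.133, 0.043, 0.015, -6.6],
  [0.133, 0.043, 0.015, -6.6],
  [0.133, 0.043, 0.015, -6.6],
])

```text
time: 2.57
tool_pos: [0.5097, 0.1617, 0.3004]
tool_rot: [-0.001, 0.542, 0.84, -0.0]
contact_force: [0.3, 0.1, -0.3]
gripper_width: 0.601
```

>>> jog_arm([
  [0.127, 0.058, 0.05, -6.6],
  [0.127, 0.058, 0.05, -6.6],
  [0.127, 0.058, 0.05, -6.6],
  [0.127, 0.058, 0.05, -6.6],
  [0.127, 0.058, 0.05, -6.6],
])

```text
time: 2.98
tool_pos: [0.5097, 0.3005, 0.2478]
tool_rot: [-0.002, 0.492, 0.87, -0.002]
contact_force: [0.3, -1.2, -0.9]
gripper_width: 0.601
```

```bash
python3 - <<'E'
from h import *
im,cal=grab('wrist','w2.png');np.save('cal_w2.npy',cal,allow_pickle=True)
p,Rm,s=pose();print(p,yaw(Rm))
a=cv2.imread('pics/w1.png');cv2.imwrite('pics/c2.png',np.vstack([cv2.imread('pics/w2.png')[:250],cv2.resize(a[110:280,280:374],None,fx=2,fy=2,interpolation=cv2.INTER_CUBIC)[:, :] if 0 else cv2.copyMakeBorder(cv2.resize(a[115:275,280:374],None,fx=2,fy=2,interpolation=cv2.INTER_CUBIC),0,0,0,640-188,cv2.BORDER_CONSTANT)]))
E
```

```text
[0.51037468 0.29877191 0.24925581] 120.94029614547945
```

View pics/c2.png

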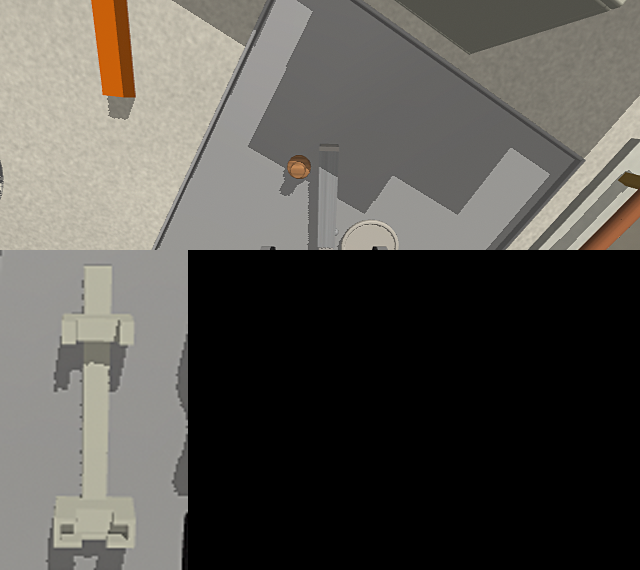

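```bash
python3 - <<'E'
from h import *
c1=np.load('cal_w1.npy',allow_pickle=True).item();c2=np.load('cal_w2.npy',allow_pickle=True).item()
def P(o,th,x,y,z): 
    a=np.radians(th);return np.array([o[0]+np.cos(a)*x-np.sin(a)*y,o[1]+np.sin(a)*x+np.cos(a)*y,z])
print('stand pred (c2 crop px)')
for x,y,z in [(92,0,11),(92,35,48),(92,-35,48),(120,35,48),(120,-35,48),(-76,28,44),(-76,-28,44),(-58,28,44),(-58,-28,44)]:
    u,v=proj(c1,P((.524,-.187),-78.9,x/1e3,y/1e3,z/1e3));print((x,y,z),np.round([(u-280)*2,(v-115)*2+250],1))
print('handle pred w2')
for x,y,z in [(-113,13,31),(-113,-13,31),(106,26,31),(106,-26,31),(17,18,18),(37,13,31),(37,-13,31)]:
    print((x,y,z),np.round(proj(c2,P((.552,.221),-58.8,x/1e3,y/1e3,z/1e3)),1))
a=cv2.imread('pics/w2.png');cv2.imwrite('pics/c3.png',cv2.resize(a[130:320,270:400],None,fx=4,fy=4,interpolation=cv2.INTER_CUBIC)[:760] if 0 else cv2.resize(a[135:325,265:395],None,fx=3.15,fy=3.15,interpolation=cv2.INTER_CUBIC))
g=cv2.cvtColor(a,cv2.COLOR_BGR2GRAY);m=g[240:330,290:370]<45;ys,xs=np.nonzero(m);print(xs.min()+290,xs.max()+290,ys.min()+240,ys.max()+240,xs.mean()+290,ys.mean()+240)
E
```

```text
stand pred (c2 crop px)
(92, 0, 11) [ 87.5 500.1]
(92, 35, 48) [128.4 520.1]
(92, -35, 48) [ 46.6 519.6]
(120, 35, 48) [127.5 548.7]
(120, -35, 48) [ 47.1 548.2]
(-76, 28, 44) [125.1 323.1]
(-76, -28, 44) [ 52.4 322.7]
(-58, 28, 44) [124.5 346.1]
(-58, -28, 44) [ 52.7 345.7]
handle pred w2
(-113, 13, 31) [330.9 146.3]
(-113, -13, 31) [311.4 146.4]
(106, 26, 31) [338.5 286.5]
(106, -26, 31) [305.4 286.5]
(17, 18, 18) [333.6 231.2]
(37, 13, 31) [330.4 247.2]
(37, -13, 31) [313.  247.2]
309 340 275 288 323.9575163398693 282.73856209150324
```

View pics/c3.png

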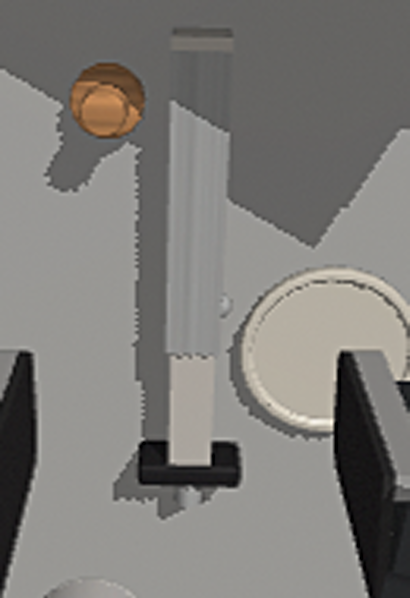

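```bash
python3 - <<'E'
from h import *
c1=np.load('cal_w1.npy',allow_pickle=True).item();c2=np.load('cal_w2.npy',allow_pickle=True).item()
rear=ray(c2,329.1,146.8,.031)[:2];fr=ray(c2,326.6,247.7,.031)[:2];bar=ray(c2,325.1,284.8,.031)[:2]
print(rear,fr,bar,np.linalg.norm(fr-rear),np.linalg.norm(bar-fr))
d=bar-rear;th=np.degrees(np.arctan2(d[1],d[0]));e=d/np.linalg.norm(d)
o=(bar-.106*e+rear+.113*e+fr-.037*e)/3;print('handle',o,th)
btn=ray(c2,265+226/3.15,135+305/3.15,.018)[:2];print('btn in handle',np.array([e,[-e[1],e[0]]])@(btn-o))
b=ray(c1,327.25,257,.048)[:2];s=ray(c1,328.75,157.25,.044)[:2];d=b-s;e2=d/np.linalg.norm(d)
print('stand',s+.067*e2,b-.106*e2,np.linalg.norm(d),np.degrees(np.arctan2(d[1],d[0])))
g=o-.006*e
plan([(g[0],g[1],.10,th+180)]);plan([(g[0],g[1],.008,th+180)])
print(g)
E
```

```text
[0.50284252 0.32263374] [0.57787805 0.19236202] [0.60955568 0.13554405] 0.15033647049167762 0.06505192883378985
handle [0.55847086 0.22553294] -60.30021009904347
btn in handle [0.01809798 0.01531982]
stand [ 0.5304425 -0.1857195] [ 0.53038674 -0.18542894] 0.172704134464578 -79.13709710794667
call [-0.0815  0.0037  0.1493  1.2405]
call [-0.0408  0.0019  0.1206  0.6203]
call [-0.0408  0.0023  0.1206  0.6203]
[0.55549813 0.23074474]
```

Measurements agree with the given dimensions: sleeve 150.3 mm, saddle to pocket 172.7 mm. I'll approach and grasp just behind the button.

>>> jog_arm([
  [-0.04, 0.002, 0.04, 1.2],
  [-0.0815, 0.0037, 0.08, 1.2],
  [-0.0815, 0.0037, 0.11, 1.2],
  [-0.0815, 0.0037, 0.15, 1.2],
  [-0.0815, 0.0037, 0.17, 1.2],
])

```text
time: 3.45
tool_pos: [0.5565, 0.2269, 0.0795]
tool_rot: [0.0, 0.504, 0.863, -0.001]
contact_force: [-0.3, 0.2, -1.2]
gripper_width: 0.595
```

>>> jog_arm([
  [0, 0, 0.03, 0],
  [0, 0, 0.05, 0],
  [0, 0, 0.064, 0],
  [0, 0, 0.068, 0],
  [0, 0, 0.068, 0],
])

```text
time: 3.87
tool_pos: [0.5559, 0.2299, 0.0134]
tool_rot: [-0.0, 0.503, 0.864, -0.001]
contact_force: [-0.3, 0.8, 0.4]
gripper_width: 0.596
```

```bash
python3 - <<'E'
from h import *
p,Rm,s=pose();print(p,yaw(Rm),s['contact_force'])
im,cal=grab('wrist','w4.png');
a=cv2.imread('pics/w4.png');cv2.imwrite('pics/c4.png',a[100:400,120:520])
plan([(.5555,.2307,.010,119.7)])
E
```

```text
[0.55593905 0.22989695 0.01338112] 119.64352486767392 [-0.26998993  0.83974353  0.37723198]
call [ 0.0008 -0.0012  0.0049 -0.0278]
```

View pics/c4.png

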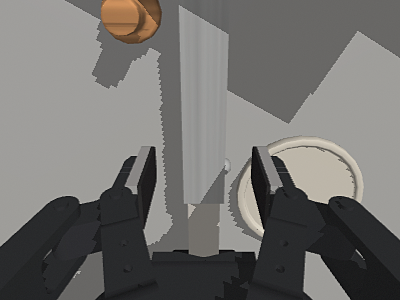

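```bash
python3 - <<'E'
from h import *
p,Rm,s=pose();cal=cams.get_calibration('wrist')
for q in [(.011,.025,-.010),(.011,.025,-.03),(-.011,.025,-.010),(-.011,.025,-.03),(-.023,.013,-.005),(-.023,.018,-.005),(-.043,.013,.008-.026)]:
    print(q,np.round(proj(cal,p+Rm@q)-[120,100]))
for n,u,v,z in [('btn',347,265,.018),('slv front',120+206,100+203,.031)]:
    print(n,np.round(Rm.T@(ray(cal,u,v,z)-p),4))
E
```

```text
(0.011, 0.025, -0.01) [245. 123.]
(0.011, 0.025, -0.03) [250. 137.]
(-0.011, 0.025, -0.01) [244. 154.]
(-0.011, 0.025, -0.03) [248. 172.]
(-0.023, 0.013, -0.005) [224. 167.]
(-0.023, 0.018, -0.005) [232. 167.]
(-0.043, 0.013, -0.018) [225. 204.]
btn [-0.023   0.0151 -0.0031]
slv front [-0.0434  0.0009 -0.0161]
```

>>> jog_arm([
  [0, 0, 0.0035, 0],
  [0, 0, 0.0035, 0],
])

```text
time: 4.08
tool_pos: [0.5573, 0.2316, 0.012]
tool_rot: [0.001, 0.502, 0.865, 0.001]
contact_force: [-0.1, 0.4, 0.2]
gripper_width: 0.597
```

>>> jog_arm([
  [0, 0, 0, 0],
  [0, 0, 0, 0],
  [0, 0, 0, 0],
  [0, 0, 0, 0],
  [0, 0, 0, 0],
], fingers=0)

```text
time: 4.5
tool_pos: [0.5559, 0.2315, 0.0105]
tool_rot: [0.0, 0.502, 0.865, 0.0]
contact_force: [0.1, -0.6, -0.7]
gripper_width: 0.001
```

>>> jog_arm([
  [0, 0, -0.01, 0],
  [0, 0, -0.03, 0],
  [0, 0, -0.06, 0],
  [0, 0, -0.09, 0],
  [0, 0, -0.09, 0],
])

```text
time: 4.92
tool_pos: [0.5606, 0.2328, 0.1089]
tool_rot: [0.004, 0.502, 0.865, 0.005]
contact_force: [1.4, 0.4, 1.7]
gripper_width: -0.0
```

```bash
python3 - <<'E'
from h import *
p,Rm,s=pose();print(p,yaw(Rm),s['contact_force'],s['gripper_width'],s['ft_torque'])
th=np.radians(-79.14);e=np.array([np.cos(th),np.sin(th)])
t=np.array([.5304,-.1856])-.006*e;print(t)
plan([(.52,.15,.30,115),(t[0],t[1],.30,100.9)])
E
```

```text
[0.56058634 0.23281606 0.10893754] 119.7678073942061 [1.36919743 0.42901533 1.67981891] -0.00023611056686237227 [-0.04561098 -0.03348816 -0.0398176 ]
[ 0.52926954 -0.17970746]
call [-0.0259 -0.0382 -0.0955  2.3839]
call [-0.0274 -0.0371 -0.0955  2.3839]
call [-0.1514 -0.0655 -0.      7.05  ]
call [-0.1583 -0.0464 -0.      7.05  ]
```

The fingers shut on nothing, so I need to look.

```bash
python3 - <<'E'
from h import *
im,cal=grab('wrist','w5.png')
im2,_=grab('scene','s5.png')
a=cv2.imread('pics/w5.png');b=cv2.imread('pics/s5.png')
cv2.imwrite('pics/c5.png',np.hstack([a[0:400,170:500],cv2.resize(b[180:360,230:450],None,fx=2,fy=2.2222)]))
E
```

```text
(no output)
```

View pics/c5.png

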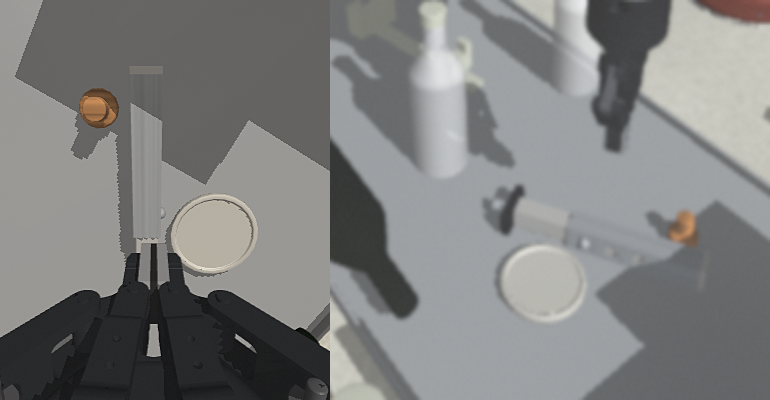

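```bash
python3 - <<'E'
from h import *
p,Rm,s=pose();sc=cams.get_calibration('scene');w=cams.get_calibration('wrist');T=w['cam_to_world']
print(p,s['gripper_width'],s['joint_pos'])
for dz in (0,-.02,-.04,-.06): print(dz,proj(sc,p+Rm@[0,0,dz]),proj(w,p+Rm@[0.011,0,dz]),proj(w,p+Rm@[-.011,0,dz]))
print('cam in tool',np.round(Rm.T@(T[:3,3]-p),3))
print(proj(sc,[.5585,.2255,.031]),proj(sc,[.6096,.1355,.031]))
E
```

```text
[0.5574787  0.23186338 0.10323204] 9.936821479095392e-05 [ 2.70951136e-01  7.48568689e-02  1.75187171e+00 -1.25614704e-05
  1.31006944e+00 -2.48504630e-01]
0 [371.70037147 259.3126628 ] [324.63583136 216.49369111] [324.58741405 246.93084583]
-0.02 [372.42728012 251.95924446] [324.7661371  229.56225178] [324.70739975 262.71194333]
-0.04 [373.17510495 244.39423781] [324.92884381 245.8803548 ] [324.85589367 282.24257988]
-0.06 [373.94476189 236.60837712] [325.13775221 266.83209488] [325.04442574 307.03922801]
cam in tool [ 0.083 -0.001 -0.176]
[366.90046249 282.65214256] [322.43217631 269.99246394]
```

The picture shows the shut fingertips about 30 mm short of the reported TCP, in both the scene and wrist views. They closed above the handle, and the handle has not moved. I'll reopen and go down deeper, watching the force.

>>> jog_arm([
  [0, 0, 0, 0],
  [0, 0, 0, 0],
  [0, 0, 0.02, 0],
  [0, 0, 0.06, 0],
  [0, 0, 0.09, 0],
], fingers=0.6)

```text
time: 5.43
tool_pos: [0.5549, 0.2311, 0.0078]
tool_rot: [-0.001, 0.502, 0.865, -0.001]
contact_force: [-1.0, -0.2, -1.1]
gripper_width: 0.603
```

>>> jog_arm([
  [0, 0, 0.006, 0],
  [0, 0, 0.012, 0],
  [0, 0, 0.012, 0],
  [0, 0, 0.012, 0],
])

```text
time: 5.77
tool_pos: [0.557, 0.2317, -0.0003]
tool_rot: [0.001, 0.502, 0.865, 0.001]
contact_force: [-0.0, -0.7, 0.9]
gripper_width: 0.599
```

```bash
python3 - <<'E'
from h import *
p,Rm,s=pose();print(p,yaw(Rm),s['contact_force'])
im,cal=grab('wrist','w6.png');a=cv2.imread('pics/w6.png')
im2,sc=grab('scene','s6.png');b=cv2.imread('pics/s6.png')
cv2.imwrite('pics/c6.png',np.hstack([a[0:400,170:500],cv2.resize(b[220:310,300:410],None,fx=4,fy=4.4444,interpolation=cv2.INTER_CUBIC)]))
E
```

```text
[ 5.57007004e-01  2.31693789e-01 -3.13721252e-04] 119.76075703946366 [-0.02710874 -0.7312164   0.88053951]
```

View pics/c6.png

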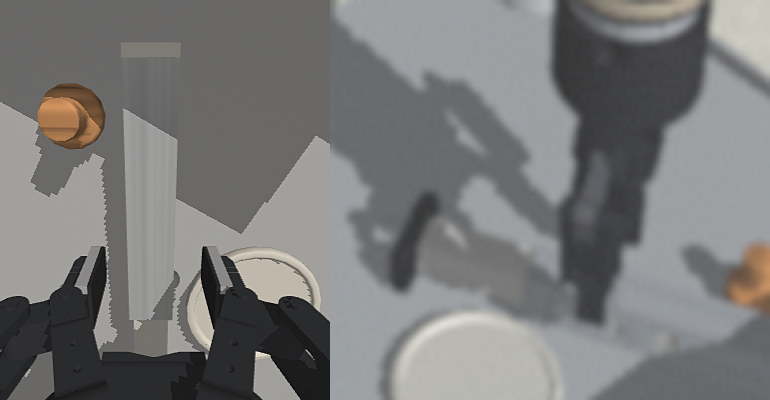

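Wrist view: pads at rows 245–300 straddle the sleeve between columns 105 and 203. Both views have the tips still high, so I'll lower stepwise, watching the force.

>>> jog_arm([
  [0, 0, 0.004, 0],
  [0, 0, 0.008, 0],
  [0, 0, 0.008, 0],
])

```text
time: 6.12
tool_pos: [0.5556, 0.2313, -0.01]
tool_rot: [-0.0, 0.502, 0.865, -0.0]
contact_force: [-0.8, 0.1, 0.5]
gripper_width: 0.602
```

>>> jog_arm([
  [0, 0, 0.003, 0],
  [0, 0, 0.005, 0],
  [0, 0, 0.005, 0],
])

```text
time: 6.37
tool_pos: [0.5554, 0.2312, -0.0154]
tool_rot: [-0.0, 0.502, 0.865, -0.0]
contact_force: [-0.4, -0.5, 0.5]
gripper_width: 0.599
```

>>> jog_arm([
  [0, 0, 0.002, 0],
  [0, 0, 0.004, 0],
  [0, 0, 0.004, 0],
])

```text
time: 6.62
tool_pos: [0.5555, 0.2313, -0.0192]
tool_rot: [-0.0, 0.502, 0.865, -0.0]
contact_force: [0.2, 0.7, 0.8]
gripper_width: 0.601
```

>>> jog_arm([
  [0, 0, 0.002, 0],
  [0, 0, 0.002, 0],
  [0, 0, 0.002, 0],
  [0, 0, 0.002, 0],
  [0, 0, 0.002, 0],
], fingers=0)

```text
time: 7.03
tool_pos: [0.5558, 0.2314, -0.0208]
tool_rot: [-0.0, 0.502, 0.865, -0.0]
contact_force: [0.2, 0.5, 0.1]
gripper_width: 0.283
```

```bash
python3 - <<'E'
from h import *
p,Rm,s=pose();print(p,yaw(Rm),s['contact_force'],s['gripper_width'])
E
```

```text
[ 0.55584598  0.23137662 -0.02077471] 119.76202086531201 [0.21788328 0.4576634  0.11368216] 0.28345095427012834
```

Gripped: opening 0.283 is about 24 mm. I'll lift and check that it holds.

>>> jog_arm([
  [0, 0, -0.01, 0],
  [0, 0, -0.03, 0],
  [0, 0, -0.06, 0],
  [0, 0, -0.09, 0],
  [0, 0, -0.09, 0],
])

```text
time: 7.45
tool_pos: [0.5605, 0.2328, 0.0771]
tool_rot: [0.004, 0.502, 0.865, 0.004]
contact_force: [1.8, 1.1, 0.1]
gripper_width: 0.291
```

>>> jog_arm([
  [0, 0, -0.04, 0],
  [0, 0, -0.08, 0],
  [0, 0, -0.12, 0],
  [0, 0, -0.16, 0],
  [0, 0, -0.16, 0],
])

```text
time: 7.87
tool_pos: [0.5602, 0.2326, 0.2402]
tool_rot: [0.006, 0.502, 0.865, 0.006]
contact_force: [1.0, -0.3, -0.9]
gripper_width: 0.285
```

```bash
python3 - <<'E'
from h import *
p,Rm,s=pose();print(p,yaw(Rm),s['contact_force'],s['gripper_width'])
plan([(.5292,-.1792,.231,100.86)])
im,cal=grab('wrist','w7.png')
E
```

```text
[0.56018575 0.23263176 0.24015637] 119.76381787287332 [ 0.98218279 -0.2963436  -0.86917417] 0.2851247470839995
call [-1.1400e-01 -7.7100e-02  3.1000e-03  6.3013e+00]
call [-1.2180e-01 -6.4100e-02  3.1000e-03  6.3013e+00]
call [-1.2810e-01 -5.0400e-02  3.1000e-03  6.3013e+00]
```

>>> jog_arm([
  [-0.023, -0.0154, 0, 1.3],
  [-0.046, -0.031, 0, 2.5],
  [-0.068, -0.046, 0, 3.8],
  [-0.091, -0.062, 0, 5.0],
  [-0.114, -0.077, 0.003, 6.3],
])

```text
time: 8.33
tool_pos: [0.5443, 0.0931, 0.224]
tool_rot: [-0.001, 0.549, 0.836, -0.001]
contact_force: [0.2, -0.1, -3.6]
gripper_width: 0.294
```

>>> jog_arm([
  [-0.0244, -0.0128, 0, 1.3],
  [-0.049, -0.0256, 0, 2.5],
  [-0.073, -0.0385, 0, 3.8],
  [-0.097, -0.051, 0, 5.0],
  [-0.122, -0.064, 0.003, 6.3],
])

```text
time: 8.75
tool_pos: [0.5342, -0.0441, 0.221]
tool_rot: [-0.001, 0.594, 0.804, -0.0]
contact_force: [1.2, -0.3, -1.9]
gripper_width: 0.287
```

>>> jog_arm([
  [-0.0256, -0.01, 0, 1.3],
  [-0.051, -0.02, 0, 2.5],
  [-0.077, -0.03, 0, 3.8],
  [-0.102, -0.04, 0, 5.0],
  [-0.128, -0.05, 0.003, 6.3],
])

```text
time: 9.17
tool_pos: [0.5243, -0.181, 0.218]
tool_rot: [-0.002, 0.637, 0.77, -0.0]
contact_force: [1.6, -0.3, -2.5]
gripper_width: 0.286
```

>>> jog_arm([
  [0, 0, 0.03, 0],
  [0, 0, 0.07, 0],
  [0, 0, 0.1, 0],
  [0, 0, 0.12, 0],
  [0, 0, 0.12, 0],
])

```text
time: 9.58
tool_pos: [0.5196, -0.1774, 0.0912]
tool_rot: [-0.008, 0.637, 0.771, -0.002]
contact_force: [-1.6, 0.7, -4.4]
gripper_width: 0.291
```

```bash
sleep 0; python3 - <<'E'
from h import *
p,Rm,s=pose();print(p,yaw(Rm),s['contact_force'],s['gripper_width'])
im,cal=grab('wrist','w8.png');np.save('cal_w8.npy',cal,allow_pickle=True)
im2,sc=grab('top','t8.png');im3,_=grab('scene','s8.png')
a=cv2.imread('pics/w8.png');b=cv2.imread('pics/s8.png')
# saddle/stand & handle key points predicted in w8
th=np.radians(-79.14);e=np.array([np.cos(th),np.sin(th)]);n=np.array([-e[1],e[0]])
for x,y,z in [(-76,28,44),(-76,-28,44),(-58,28,44),(92,35,48)]:
    print((x,y,z),np.round(proj(cal,[*(np.array([.5304,-.1856])+e*x/1e3+n*y/1e3),z/1e3]),1))
cv2.imwrite('pics/c8.png',np.hstack([a[0:400,170:500],cv2.resize(b[150:270,200:330],None,fx=3.33,fy=3.3333,interpolation=cv2.INTER_CUBIC)]))
E
```

```text
[ 0.51955915 -0.17743719  0.09123414] 100.83521500433027 [-1.59306526  0.66850322 -4.39302045] 0.2908122262199099
(-76, 28, 44) [375.6 123.3]
(-76, -28, 44) [299.8 123.2]
(-58, 28, 44) [374.3 147.8]
(92, 35, 48) [373.8 315. ]
```

View pics/c8.png

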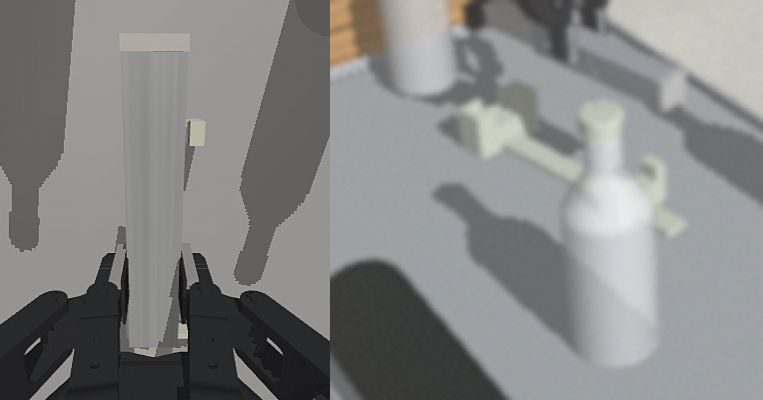

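Handle held level. The saddle's right cheek at about (367,132) matches its predicted position.

```bash
python3 - <<'E'
from h import *
cal=np.load('cal_w8.npy',allow_pickle=True).item()
p0=np.array([.51956,-.17744,.09123]);p,Rm,s=pose()
for v in (33,50): print(v,np.round(Rm.T@(ray(cal,325,v,.143)-p0),4))
print(p,yaw(Rm),s['contact_force'])
plan([(.5292,-.1792,.020,100.86)])
E
```

```text
33 [ 0.1059  0.0004 -0.0518]
50 [ 0.1001  0.0004 -0.0518]
[ 0.52547351 -0.18019875  0.10035122] 100.86459455859287 [ 0.22869882 -0.38910518 -1.66385632]
call [0.0003 0.0038 0.0804 0.0046]
```

>>> jog_arm([
  [0, 0.001, 0.03, 0],
  [0, 0.001, 0.05, 0],
  [0, 0.001, 0.05, 0],
  [0, 0.001, 0.05, 0],
  [0, 0.001, 0.05, 0],
])

```text
time: 10.15
tool_pos: [0.5282, -0.1808, 0.0529]
tool_rot: [0.002, 0.637, 0.771, 0.0]
contact_force: [0.5, -0.6, -1.9]
gripper_width: 0.287
```

>>> jog_arm([
  [0, 0, 0, 0],
  [0, 0, 0, 0],
])

```text
time: 10.32
tool_pos: [0.528, -0.1808, 0.0527]
tool_rot: [0.002, 0.637, 0.771, 0.0]
contact_force: [-0.0, -0.1, -2.4]
gripper_width: 0.29
```

```bash
python3 - <<'E'
from h import *
p,Rm,s=pose();print(p,yaw(Rm),s['contact_force'])
plan([(.5292,-.1792,.014,100.86)])
E
```

```text
[ 0.52798608 -0.18080043  0.05265885] 100.86231052942115 [-0.03955642 -0.13973242 -2.39628504]
call [0.0013 0.0015 0.0387 0.0023]
```

>>> jog_arm([
  [0.0015, 0.0015, 0.01, 0],
  [0.0015, 0.0015, 0.02, 0],
  [0.0015, 0.0015, 0.03, 0],
  [0.0015, 0.0015, 0.03, 0],
])

```text
time: 10.65
tool_pos: [0.5255, -0.1772, 0.0168]
tool_rot: [-0.002, 0.637, 0.771, -0.001]
contact_force: [0.4, 0.1, -3.8]
gripper_width: 0.288
```

>>> jog_arm([
  [0, 0, 0.004, 0],
  [0, 0, 0.008, 0],
  [0, 0, 0.012, 0],
  [0, 0, 0.012, 0],
])

```text
time: 10.98
tool_pos: [0.527, -0.178, 0.0073]
tool_rot: [-0.001, 0.637, 0.771, -0.0]
contact_force: [-0.6, -0.2, -2.5]
gripper_width: 0.286
```

```bash
python3 - <<'E'
from h import *
p,Rm,s=pose();print(p,yaw(Rm),s['contact_force'],s['ft_torque'])
im,cal=grab('wrist','w9.png');im,cal=grab('scene','s9.png')
a=cv2.imread('pics/w9.png');b=cv2.imread('pics/s9.png')
cv2.imwrite('pics/c9.png',np.hstack([a[0:400,170:500],cv2.resize(b[150:270,200:330],None,fx=3.33,fy=3.3333,interpolation=cv2.INTER_CUBIC)]))
E
```

```text
[ 0.52697465 -0.17798792  0.00726336] 100.85445417548992 [-0.63397526 -0.21289406 -2.4759107 ] [0.13722341 0.05697383 0.00571679]
```

No contact with the underside already about 15 mm below the pocket walls, so it is going in cleanly.

>>> jog_arm([
  [0, 0, 0.002, 0],
  [0, 0, 0.002, 0],
  [0, 0, 0.002, 0],
])

```text
time: 11.33
tool_pos: [0.5277, -0.1783, 0.0064]
tool_rot: [0.0, 0.637, 0.771, 0.0]
contact_force: [0.2, -0.3, -2.7]
gripper_width: 0.286
```

>>> jog_arm([
  [0, 0, 0.002, 0],
  [0, 0, 0.002, 0],
  [0, 0, 0.002, 0],
])

```text
time: 11.58
tool_pos: [0.5278, -0.1784, 0.0044]
tool_rot: [0.0, 0.637, 0.771, 0.0]
contact_force: [0.3, -0.8, -3.3]
gripper_width: 0.288
```

>>> jog_arm([
  [0, 0, 0.0015, 0],
  [0, 0, 0.0015, 0],
  [0, 0, 0.0015, 0],
])

```text
time: 11.83
tool_pos: [0.528, -0.1785, 0.0042]
tool_rot: [-0.0, 0.637, 0.771, -0.0]
contact_force: [-3.3, 1.7, 4.8]
gripper_width: 0.289
```

>>> jog_arm([
  [0, 0, 0.0015, 0],
  [0, 0, 0.0015, 0],
  [0, 0, 0.0015, 0],
])

```text
time: 12.08
tool_pos: [0.528, -0.1785, 0.0041]
tool_rot: [-0.0, 0.637, 0.771, -0.0]
contact_force: [-7.2, 3.8, 13.7]
gripper_width: 0.285
```

It seated at the predicted height (TCP z 0.0042, upward force appearing). I'll ease off and let go.

>>> jog_arm([
  [0, 0, -0.002, 0],
  [0, 0, -0.002, 0],
])

```text
time: 12.25
tool_pos: [0.5284, -0.1786, 0.0042]
tool_rot: [0.001, 0.637, 0.771, 0.0]
contact_force: [-0.9, 2.6, 4.8]
gripper_width: 0.288
```

>>> jog_arm([
  [0, 0, 0, 0],
  [0, 0, 0, 0],
  [0, 0, 0, 0],
  [0, 0, 0, 0],
  [0, 0, 0, 0],
], fingers=0.6)

```text
time: 12.67
tool_pos: [0.5276, -0.1783, 0.0032]
tool_rot: [-0.0, 0.637, 0.771, -0.0]
contact_force: [-0.7, 0.5, -0.3]
gripper_width: 0.599
```

>>> jog_arm([
  [0.03, 0, -0.02, 0],
  [0.05, 0, -0.05, 0],
  [0.05, 0, -0.08, 0],
  [0.05, 0, -0.08, 0],
  [0.05, 0, -0.08, 0],
])

```text
time: 13.08
tool_pos: [0.5201, -0.1297, 0.086]
tool_rot: [0.003, 0.637, 0.771, 0.001]
contact_force: [0.6, 0.5, 0.6]
gripper_width: 0.602
```

```bash
python3 - <<'E'
from h import *
im,cal=grab('wrist','w10.png')
p,Rm,s=pose();print(p,yaw(Rm),s['contact_force'],s['gripper_width']);np.save('cal_w10.npy',cal,allow_pickle=True)
im3,sc=grab('scene','s10.png')
a=cv2.imread('pics/w10.png');b=cv2.imread('pics/s10.png')
cv2.imwrite('pics/c10.png',np.hstack([cv2.resize(a[50:350,220:430],None,fx=2,fy=2,interpolation=cv2.INTER_CUBIC),cv2.copyMakeBorder(cv2.resize(b[160:240,225:315],None,fx=4,fy=4,interpolation=cv2.INTER_CUBIC),0,280,0,0,cv2.BORDER_CONSTANT)]))
E
```

```text
[ 0.51868716 -0.12935967  0.08392334] 100.86879802588015 [-0.37967131  0.78999125 -0.66490268] 0.6011757707195003
```

View pics/c10.png

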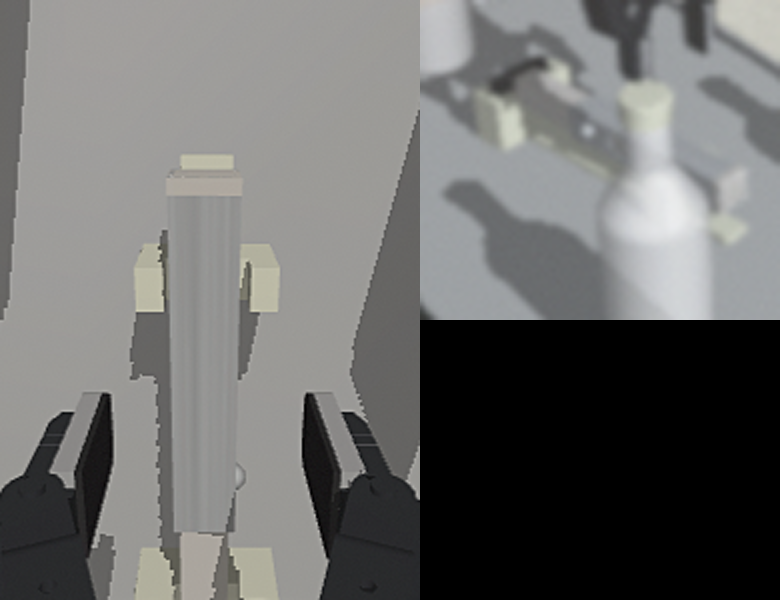

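Handle lies in the saddle and the pocket. The button shows at wrist pixel (339,287.5), and the cross-bar is down between the pocket walls in the scene view.

```bash
python3 - <<'E'
from h import *
cal=np.load('cal_w10.npy',allow_pickle=True).item()
b=ray(cal,339,287.5,.043);f=ray(cal,220+203/2,50+532/2,.056)
p,Rm,s=pose();print('btn',b,'slvfront',f,p)
e=-Rm[:2,0];n=np.array([-e[1],e[0]])
pb=b[:2]-.0155*n;pf=f[:2]-.020*e;print('axis pt at button',pb,pf,'now rel tool', (Rm.T@(np.r_[pb,0]-p))[:2],(Rm.T@(np.r_[pf,0]-p))[:2])
pt=np.array([.5278,-.1784])+.0235*e;print('dead reckon',pt)
plan([(*pt,.03,100.87)])
E
```

```text
btn [ 0.54701071 -0.20032014  0.043     ] slvfront [ 0.53557574 -0.22230424  0.056     ] [ 0.51779759 -0.12915595  0.08259797]
axis pt at button [ 0.53178794 -0.20323862] [ 0.53180996 -0.20266197] now rel tool [-0.07542837 -0.00013874] [-7.48661765e-02 -8.53445208e-06]
dead reckon [ 0.53222479 -0.20147967]
call [-0.0737  0.0006  0.0526 -0.0171]
```

>>> jog_arm([
  [-0.03, 0, 0, 0],
  [-0.06, 0, 0.02, 0],
  [-0.074, 0, 0.04, 0],
  [-0.074, 0, 0.055, 0],
  [-0.074, 0, 0.055, 0],
])

```text
time: 13.6
tool_pos: [0.528, -0.201, 0.0223]
tool_rot: [-0.005, 0.638, 0.77, -0.001]
contact_force: [-1.8, 0.1, -0.9]
gripper_width: 0.595
```

>>> jog_arm([
  [0, 0, 0.015, 0],
  [0, 0, 0.03, 0],
  [0, 0, 0.03, 0],
  [0, 0, 0.03, 0],
])

```text
time: 13.93
tool_pos: [0.5309, -0.201, -0.0029]
tool_rot: [-0.002, 0.637, 0.771, -0.0]
contact_force: [0.2, 0.3, 0.1]
gripper_width: 0.597
```

>>> jog_arm([
  [0, 0, 0, 0],
  [0, 0, 0, 0],
])

```text
time: 14.1
tool_pos: [0.5329, -0.2021, -0.0005]
tool_rot: [0.001, 0.637, 0.771, 0.0]
contact_force: [-0.1, -0.3, -0.8]
gripper_width: 0.598
```

```bash
python3 - <<'E'
from h import *
p,Rm,s=pose();print(p,yaw(Rm),s['contact_force'])
plan([(.5320,-.2023,-.009,100.87)])
E
```

```text
[ 5.32934395e-01 -2.02118042e-01 -4.91232635e-04] 100.86946664341005 [-0.13177752 -0.30984228 -0.79109954]
call [-0.     -0.001   0.0085 -0.0005]
```

>>> jog_arm([
  [0, -0.001, 0.004, 0],
  [0, -0.001, 0.0085, 0],
  [0, -0.001, 0.0085, 0],
  [0, -0.001, 0.0085, 0],
])

```text
time: 14.43
tool_pos: [0.5308, -0.2018, -0.0106]
tool_rot: [-0.0, 0.637, 0.771, -0.0]
contact_force: [0.3, 0.0, 0.5]
gripper_width: 0.599
```

>>> jog_arm([
  [0, 0, 0, 0],
  [0, 0, 0, 0],
  [0, 0, 0, 0],
  [0, 0, 0, 0],
  [0, 0, 0, 0],
], fingers=0)

```text
time: 14.85
tool_pos: [0.5323, -0.2022, -0.0093]
tool_rot: [0.001, 0.637, 0.771, 0.001]
contact_force: [3.3, 1.9, 4.1]
gripper_width: 0.294
```

>>> jog_arm([
  [0, 0, 0, 0],
  [0, 0, 0, 0],
])

```text
time: 15.02
tool_pos: [0.5323, -0.2022, -0.0093]
tool_rot: [0.001, 0.637, 0.771, 0.001]
contact_force: [3.6, 2.4, 4.9]
gripper_width: 0.296
```

The width is the same as on the bare sleeve, so the button is pressed flush. I'll start the slide in small steps.

>>> jog_arm([
  [-0.001, 0, 0, 0],
  [-0.002, 0, 0, 0],
  [-0.003, 0, 0, 0],
  [-0.004, 0, 0, 0],
])

```text
time: 15.35
tool_pos: [0.5327, -0.2049, -0.0093]
tool_rot: [-0.0, 0.637, 0.771, 0.001]
contact_force: [1.9, 6.9, 7.8]
gripper_width: 0.298
```

>>> jog_arm([
  [-0.001, 0, 0, 0],
  [-0.002, 0, 0, 0],
  [-0.003, 0, 0, 0],
  [-0.004, 0, 0, 0],
])

```text
time: 15.68
tool_pos: [0.5331, -0.2074, -0.0094]
tool_rot: [-0.002, 0.637, 0.771, 0.002]
contact_force: [0.8, 13.6, 12.2]
gripper_width: 0.297
```

>>> jog_arm([
  [-0.001, 0, 0, 0],
  [-0.002, 0, 0, 0],
  [-0.003, 0, 0, 0],
  [-0.004, 0, 0, 0],
])

```text
time: 16.02
tool_pos: [0.5342, -0.2127, -0.0093]
tool_rot: [-0.0, 0.637, 0.771, 0.001]
contact_force: [2.1, 8.5, 7.3]
gripper_width: 0.296
```

>>> jog_arm([
  [-0.001, 0, 0, 0],
  [-0.002, 0, 0, 0],
  [-0.003, 0, 0, 0],
  [-0.004, 0, 0, 0],
])

```text
time: 16.35
tool_pos: [0.535, -0.2168, -0.0093]
tool_rot: [-0.0, 0.637, 0.771, 0.001]
contact_force: [2.8, 6.0, 8.2]
gripper_width: 0.291
```

The force dropped after the ride-over, so the sleeve is sliding.

>>> jog_arm([
  [-0.0015, 0, 0, 0],
  [-0.003, 0, 0, 0],
  [-0.0045, 0, 0, 0],
  [-0.006, 0, 0, 0],
  [-0.007, 0, 0, 0],
])

```text
time: 16.77
tool_pos: [0.5363, -0.2238, -0.0093]
tool_rot: [-0.0, 0.637, 0.771, 0.001]
contact_force: [1.8, 6.4, 8.3]
gripper_width: 0.296
```

>>> jog_arm([
  [-0.001, 0, 0, 0],
  [-0.002, 0, 0, 0],
  [-0.003, 0, 0, 0],
  [-0.004, 0, 0, 0],
  [-0.004, 0, 0, 0],
])

```text
time: 17.18
tool_pos: [0.5372, -0.2288, -0.0093]
tool_rot: [0.001, 0.637, 0.771, 0.0]
contact_force: [2.8, 1.8, 5.3]
gripper_width: 0.293
```

>>> jog_arm([
  [-0.001, 0, 0, 0],
  [-0.002, 0, 0, 0],
  [-0.002, 0, 0, 0],
])

```text
time: 17.43
tool_pos: [0.5375, -0.2312, -0.0093]
tool_rot: [0.001, 0.637, 0.771, 0.0]
contact_force: [2.5, 0.7, 5.5]
gripper_width: 0.298
```

>>> jog_arm([
  [-0.001, 0, 0, 0],
  [-0.001, 0, 0, 0],
])

```text
time: 17.6
tool_pos: [0.5376, -0.2317, -0.0093]
tool_rot: [0.001, 0.637, 0.771, 0.0]
contact_force: [2.1, 2.7, 6.6]
gripper_width: 0.296
```

>>> jog_arm([
  [-0.001, 0, 0, 0],
  [-0.001, 0, 0, 0],
])

```text
time: 17.77
tool_pos: [0.5377, -0.2326, -0.0093]
tool_rot: [0.001, 0.637, 0.771, 0.0]
contact_force: [2.8, 3.1, 6.5]
gripper_width: 0.295
```

>>> jog_arm([
  [-0.001, 0, 0, 0],
  [-0.001, 0, 0, 0],
])

```text
time: 17.93
tool_pos: [0.5379, -0.2336, -0.0094]
tool_rot: [0.0, 0.637, 0.771, 0.0]
contact_force: [1.8, 2.0, 6.3]
gripper_width: 0.295
```

>>> jog_arm([
  [-0.001, 0, 0, 0],
  [-0.001, 0, 0, 0],
])

```text
time: 18.1
tool_pos: [0.5379, -0.234, -0.0093]
tool_rot: [-0.0, 0.637, 0.771, 0.001]
contact_force: [1.2, 4.6, 7.6]
gripper_width: 0.295
```

>>> jog_arm([
  [-0.001, 0, 0, 0],
  [-0.001, 0, 0, 0],
])

```text
time: 18.27
tool_pos: [0.5379, -0.2342, -0.0094]
tool_rot: [-0.001, 0.637, 0.771, 0.001]
contact_force: [0.6, 7.8, 9.8]
gripper_width: 0.292
```

```bash
python3 - <<'E'
from h import *
p,Rm,s=pose();print(p,s['contact_force'])
im,cal=grab('wrist','w11.png');np.save('cal_w11.npy',cal,allow_pickle=True)
a=cv2.imread('pics/w10.png')
c0=np.load('cal_w10.npy',allow_pickle=True).item()
# expected pixel of button & nearby patch (old, new)
e=np.array([np.cos(np.radians(-79.13)),np.sin(np.radians(-79.13))])
for d in (0,.0025,.005): print(d,proj(cal,[.5470+e[0]*d,-.2003+e[1]*d,.043]))
q=proj(cal,[.5470,-.2003,.043]).astype(int);g=cv2.cvtColor(cv2.imread('pics/w11.png'),cv2.COLOR_BGR2GRAY)
print(q);print(g[q[1]-12:q[1]+14:1,q[0]-10:q[0]+10])
E
```

```text
[ 0.53793572 -0.23419931 -0.00936778] [0.64387855 7.75186292 9.7886003 ]
0 [358.9099463  217.37426449]
0.0025 [358.69816793 222.43811359]
0.005 [358.48888985 227.44217818]
[358 217]
[[138 136 137 139 139 137 137 139 147 149 148 148 146 147 147 148 147 147
  147 147]
 [137 137 138 139 139 138 138 135 135 150 149 149 147 147 148 147 148 148
  148 147]
 [137 138 138 139 139 137 137 137 137 128 128 150 149 147 147 147 147 147
  147 147]
 [137 137 138 140 139 137 138 138 145 137 129 129 150 148 147 148 147 147
  147 148]
 [137 138 137 139 138 137 137 138 151 150 142 133 139 149 148 148 147 147
  147 147]
 [137 137 137 140 139 137 136 139 155 155 148 139 129 150 149 147 148 147
  147 147]
 [137 138 139 140 139 137 136 139 158 159 153 146 134 131 149 148 147 147
  148 147]
 [138 139 137 139 138 137 136 141 166 160 156 150 138 124 121 150 148 147
  148 147]
 [137 138 139 140 140 137 136 141 167 161 157 153 143 129 129 150 148 147
  146 147]
 [137 137 139 139 140 137 137 141 168 162 158 154 146 131 126 152 149 148
  146 147]
 [137 138 139 139 139 138 136 140 165 162 159 152 147 135 115 111 15
[... 592 characters left out ...]
 148 146
  146 145]
 [137 137 140 139 139 137 137 139 135 134 131 123 114  98 100 153 148 146
  146 146]
 [137 137 139 140 140 137 138 136 129 126 122 114 103  97 130 151 147 146
  147 147]
 [137 138 139 139 139 137 138 134 121 120 112 104  89 114 154 149 147 147
  147 147]
 [139 138 139 140 139 139 138 126 111 108 100  88 104 154 148 146 147 147
  146 146]
 [137 138 139 139 140 139 139 120  98  92  84 106 155 150 146 146 146 146
  146 146]
 [138 138 139 139 139 139 138 110  78  80 119 155 149 148 147 147 146 145
  146 146]
 [137 137 140 139 140 138 135  97  69 115 155 150 147 146 146 146 146 147
  146 146]
 [137 137 139 140 139 137 135 127 155 152 149 147 147 147 146 147 146 146
  146 147]]
```

The dome sticks out again beside the sleeve, about 8 px or 4 mm, around wrist row 217. The sleeve has stopped with the force climbing, so it is locked in the next hole. I'll ease off, release and retreat.

>>> jog_arm([
  [0.0015, 0, 0, 0],
  [0.0015, 0, 0, 0],
])

```text
time: 18.48
tool_pos: [0.5379, -0.234, -0.0093]
tool_rot: [0.001, 0.637, 0.771, 0.0]
contact_force: [1.4, 2.4, 6.1]
gripper_width: 0.298
```

>>> jog_arm([
  [0, 0, 0, 0],
  [0, 0, 0, 0],
  [0, 0, 0, 0],
  [0, 0, 0, 0],
  [0, 0, 0, 0],
], fingers=0.6)

```text
time: 18.9
tool_pos: [0.5366, -0.2339, -0.0109]
tool_rot: [-0.001, 0.637, 0.771, -0.0]
contact_force: [0.2, 0.4, 0.0]
gripper_width: 0.596
```

>>> jog_arm([
  [0, 0, -0.015, 0],
  [0, 0, -0.04, 0],
  [0, 0, -0.07, 0],
  [0.04, 0, -0.1, 0],
  [0.08, 0, -0.13, 0],
])

```text
time: 19.32
tool_pos: [0.5247, -0.1691, 0.1112]
tool_rot: [0.0, 0.638, 0.77, -0.0]
contact_force: [1.7, -0.0, 0.4]
gripper_width: 0.6
```

>>> jog_arm([
  [0.02, 0, 0, 0],
  [0.03, 0, 0, 0],
  [0.03, 0, 0, 0],
  [0.03, 0, 0, 0],
])

```text
time: 19.65
tool_pos: [0.5183, -0.139, 0.1085]
tool_rot: [-0.001, 0.637, 0.771, -0.001]
contact_force: [0.1, -0.4, -0.1]
gripper_width: 0.599
```

```bash
python3 - <<'E'
from h import *
im,cal=grab('wrist','w12.png');np.save('cal_w12.npy',cal,allow_pickle=True)
p,Rm,s=pose();print(p,s['contact_force'],s['time'])
im3,sc=grab('top','t12.png')
a=cv2.imread('pics/w12.png');b=cv2.imread('pics/t12.png')
cv2.imwrite('pics/c12.png',np.hstack([cv2.resize(a[50:350,240:410],None,fx=2,fy=2,interpolation=cv2.INTER_CUBIC),cv2.copyMakeBorder(cv2.resize(b[95:245,210:480],(440,244),interpolation=cv2.INTER_CUBIC),0,356,0,0,cv2.BORDER_CONSTANT)]))
E
```

```text
[ 0.51839784 -0.13946807  0.10840987] [ 0.01754213 -0.09854211  0.60051626] 19.7
```

View pics/c12.png

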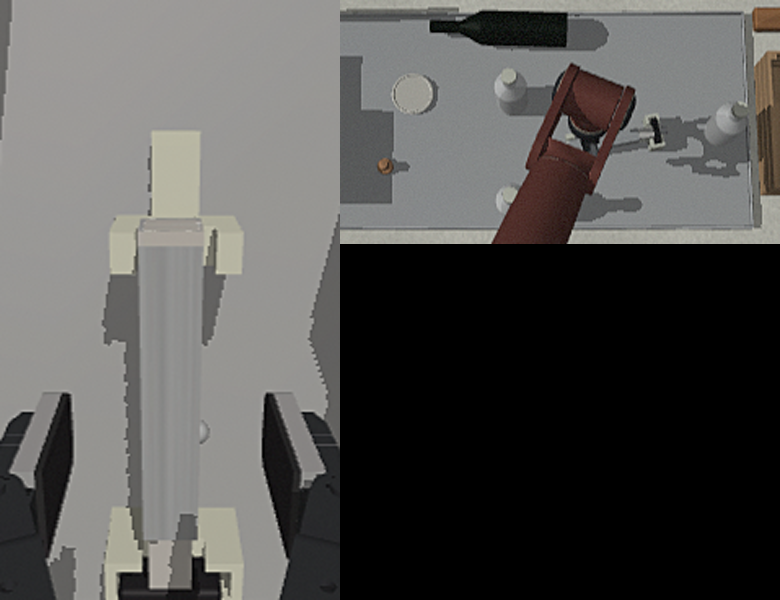

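```bash
python3 - <<'E'
from h import *
cal=np.load('cal_w12.npy',allow_pickle=True).item()
R=lambda x,y,z: ray(cal,240+x/2,50+y/2,z)[:2]
e=np.array([np.cos(np.radians(-79.13)),np.sin(np.radians(-79.13))]);o=np.array([.5304,-.1856])
for n,q in [('rear',R(171,222,.056)),('button',R(203,432,.043)),('front',R(171,541,.056))]: print(n,(q-o)@e)
cal2=np.load('cal_w10.npy',allow_pickle=True).item()
R2=lambda x,y,z: ray(cal2,220+x/2,50+y/2,z)[:2]
for n,q in [('rear0',R2(203,172,.056)),('button0',R2(238,475,.043)),('front0',R2(203,532,.056))]: print(n,(q-o)@e)
E
```

```text
rear -0.08430987880773255
button 0.018354831084675127
front 0.07002786062365779
rear0 -0.11512611041801364
button0 0.017588496205101223
front0 0.037021725157903404
```

```bash
python3 - <<'E'
from plant import manip
print(manip.job_done()); print(manip.state()['time'])
E
```

```text
the job is handed in; nothing more can be done
None
the job is handed in; nothing more can be done
```

The bare steel handle is lying level in the white stand, its cross-bar in the pocket, with the steel sleeve one hole closer to the cross-bar. I seated it and let go. Then I gripped it again at the spring button, pressed the button flush and slid the sleeve until it locked. I released it, backed the arm off and handed the job in at about 19.7 s.

**Sleeve and button:** in the last wrist picture the sleeve's rear end has moved about 31 mm. The front end reads 33 mm, within measuring error of one 30 mm hole. The button is visibly out again, about 4 mm, and the sleeve stopped moving with the force rising, as it should when locked.

**Other things in the tray:** the coaster, stopper and bottles look untouched in the last top picture, though the arm partly hid pet_a.

**What went wrong:** the first grasp closed above the handle, because the fingertips were about 30 mm higher than the reported tool position. The pictures showed the handle had not moved, so I gripped again lower down. Wrist forces stayed below about 20 N in all readings.

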